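# Clamp the bundle of empty egg trays

### The arm

A 7-joint arm with a two-finger parallel gripper is mounted at the origin on the work surface. World frame = base frame: x ahead of the robot, y to its left, z up, the work surface at z = 0. Lengths are in mm, angles in rad, forces in N, time in s.
With the tool pointing down it reaches from about 425 to 925 mm from the base axis. Payload 6.8 kg.
Tool frame: the origin (TCP) lies on the front face of the gripper's body, between the roots of the fingers; the fingertips stand 80 mm ahead of it and the grasp point (between the pads) lies 61 mm ahead of it; z points along the fingers, y is the direction in which the jaws open and shut (so a half turn about z gives the same grasp; the last joint's range is limited). The gripper opens to 88 mm and grips with 3 to 60 N. Pads are 20 mm wide; open, the fingers measure 115 mm over their backs; the gripper's body (75 mm by 178 mm) begins 61 mm behind the grasp point.
Start: joints at [1.138, 0.477, 0.022, 1.555, -0.011, 1.109, -0.083], TCP at [215.413, -639.721, 302.664] pointing down, gripper open.
Joint ranges: [-2.96, 2.96], [-0.34, 2.1], [-1.41, 1.46], [0.24, 2.44], [-1.37, 4.51], [0.17, 1.92], [-2.96, 2.96]. Speed limits (rad/s): [2.39, 2.39, 3.14, 3.14, 3.14, 3.14, 3.14].

### API

Orientations are given as a 3x3 rotation matrix whose columns are the frame's x, y, z axes.
In Python, from station import bot, optics gives the robot as it stands.
- The arm moves only by the tool step_arm, never from a script. Its argument "rows" is a list of rows, each a list of 3 entries, a list of its own where there are three numbers: the shift along the tool's x, y, z in m, then the turn about the tool's z in degrees, then the finger opening in m, from 0 to 0.0878. A call has 1 to 20 rows; each row is the pose to reach, as a shift and turn from the pose measured when the call began, along the tool's axes at that moment; what a row does not reach only later rows make up. A row lasts 1/10 s, in which the tool goes at most 50 mm and 8.59 degrees, less where a joint would pass 70% of its speed; a pose out of reach is approached as far as the arm can. A call with a gripper value outside its range is refused whole. The fingers move at their own pace and stop on an object; "grip_force" is the grip in N (left out, the last holds). Time passes only in rows, so rows that repeat a pose let the fingers close. It gives the time, the measured TCP pose, the force and the opening at its end, in the units of the state.
- bot.get_state(): the state, without advancing time (a new reading comes with each control period).
- optics.read_camera(name): name is "scene" or "top"; returns a dict with "pixels" (384x512x3 uint8, red, green, blue), "depth" (384x512 float32, mm along the optical axis (not along the pixel's ray), 0 where there is no reading), "fx", "fy", "cx", "cy" (pixels), "position" and "rotation" of the camera in the world. Camera axes: x right, y down, z forward; pixel columns grow to the right and rows downward; lengths in mm; the calibration is good to about 2 mm. A picture is of the moment at which its call begins.
- bot.hand_in(): hands the job in, once; it reports no verdict.
The state is a dict: "time_s": time; "joint_pos": joint angles; "qvel": joint speeds; "joint_efforts": joint torques, N m; "tcp_pos": TCP position; "orientation": TCP orientation; "wrist_force": force on the tool from outside, world axes, zero at the start; "wrist_torque": the same for the moment, N m; "gripper_width": opening from 0.0 (shut) to 1.0 (fully open).
Only numpy, scipy, OpenCV 4.12 (cv2) and the standard library are available. Lean on these libraries where they do the work, as an engineer would, in place of code of your own. Each camera call takes 0.05 s, during which the arm holds its last target.

### The job

The bundle of empty egg trays lies in the bench press, ready to be pressed. First turn the press's wing nut clockwise until its pointer stands at the raised mark on the dial, so that the squeeze will be firm but will not crush the trays, then flip the cam lever over and down, all the way, and let go. Leave the nut at the mark, the bundle in its place and the other things on the table where they are.

Things in the scene. Friction and masses are not known exactly. Their poses are not given: they have to be found in the camera images.
- press: bench press fixed to the table: wooden base 200 (x) x 300 (y) x 18 mm; a steel bar along y over the bundle, 30 mm wide, its top about 115 to 130 mm up, hinged in a post at y = -110 mm, pushed down by the cam lever in a forked post at y = +110 mm (cheeks 49 mm in x, y 92 to 128 mm, up to z 156 mm). Origin: centre of the base's underside, z up. Nut at x = 0, y = 0
- wing_nut (a joint): angle of the wing nut on the bar, rad; positive = clockwise from above, lowers the sprung pad (and nut) 2.5 mm per rad. 0 = pointer at the dial's raised mark, on the press's -x side. Starts too loose, -1.45 to -0.5; stops at -1.7 and 0.7. Friction 0.08 N m, stays where left. At 0 the closed press squeezes with about 14 N, changing about 14 N per rad
- nut_grip (a point): point on the nut's axis at the height to grip. The wing is an upright black slab 50 mm long (own x), 12 thick (own y), 34 high: its top 11 mm above this point, its foot 23 below, the 92 mm round aluminium dial about 29 below. A small steel pointer is at the slab's -x end, low down, 35 mm from the axis. The nut leans up to 0.08 rad with the bar while the press is open
- dial_mark (a point): foot of the dark raised mark (11 x 7 mm, 5 mm high) on the dial, 40 mm from the nut's axis
- cam_lever (a joint): lever angle, rad: 0 = fully open, leaning 0.33 rad beyond upright to the press's +x; 0.33 = upright; 1.9 = closed against its stop, level, pointing to the press's -x. Starts 0 to 0.35. Stays where left (friction 0.15 N m; at most about 0.3 N m to close; when closed the high point of the cam bears on the bar)
- lever_pivot (a point): centre of the lever's pivot, 142 mm above the table, at the press's x = 0, y = 110 mm. The pivot axis is the press's y axis; the point's axes are the press's
- lever_tip (a point): free end of the lever, 110 mm from the pivot. The lever is a straight round bar, black grip of 18 mm diameter from 50 to 110 mm from the pivot, 12 mm steel below that, with a steel spiral cam 18 mm thick, radius 14 to 30 mm, round the pivot
- pad: the sprung aluminium press plate below the bar, 110 x 80 x 6 mm, that comes down on the bundle when the lever is closed
- bundle: bundle of three nested empty egg trays of grey-brown pulp, 155 x 105 x 60 mm, loose (0.25 kg) between low steel stops on the press base. Origin: centre of its underside, 18 mm above the table
- tape_roll: roll of tan tape lying flat near the press, 90 mm across, 24 mm high; bystander. Origin: centre of underside
- notebook: grey notebook lying flat beyond the press, 100 x 140 x 10 mm; bystander. Origin: centre of underside
- brush: hand brush with wooden handle lying to the right of the press; bystander
- spray_bottle: white bottle, 66 mm across, 170 mm high; bystander. Origin: centre of underside
- mug: white mug, 80 mm across, 90 mm high; bystander. Origin: centre of underside
- candling_lamp: grey egg-candling lamp standing on end, 64 mm across, 115 mm high; bystander. Origin: centre of underside
Things that resemble listed ones, but are neither listed nor needed, are in the scene too. Leave any green or orange look-alike of the bundle alone.

How it is judged (in metres and radians):
On the way, in this order (a step that is already met when the one before it is completed fails the run):
1. with the lever still open, the nut's pointer is set to the mark (within 0.25 rad) (value of joint wing_nut between -0.25 and 0.25 rad and value of joint cam_lever below 0.8 rad), for 0.2 s.
2. the lever is flipped fully over (value of joint cam_lever above 1.75 rad), for 0.2 s.
At the end, for the whole second after the job is handed in: The lever is closed (over 1.75 of its 1.9 rad), the nut's pointer is within 0.27 rad of the mark, the pad presses on the bundle with 8 to 20 N, and the bundle is at rest within 12 mm of where it was (value of joint cam_lever above 1.75 rad and value of joint wing_nut between -0.27 and 0.27 rad and contact force between pad and bundle between 8 and 20 N and distance of bundle from where it was at the start of the episode below 0.012 m and linear speed of bundle below 0.02 m/s); the robot touches nothing.
It fails at once if a bystander is moved by more than 40 mm (distance of any of tape_roll, notebook, brush, spray_bottle, mug, candling_lamp from where it was at the start of the episode above 0.04 m).
It also fails if it takes over 54 s, if anything falls off the work surface, if the arm or the gripper's body presses on something with over 40 N, if the wrist force passes 120 N, or if a joint passes its speed limit or range.

## Working session

There is one attempt and no reset: what is moved stays moved. The work goes in short steps, Python scripts to look and compute and a tool call to move; the robot and the scene stay as the last step left them, time stands still between calls to the robot, and variables do not carry over. Pictures are saved under pics/ and viewed, and the job is handed in when it is done.

Besides the shell and the picture viewer there is one more tool, called after "Call:" by a JSON object that holds its "op" and its "data", one argument or row to a line. step_arm: Moves the arm, as the interface text tells. Its arguments: {"type":"object","properties":{"rows":{"type":"array"},"grip_force":{"type":"number"}},"required":["rows"]}

```bash
mkdir -p pics; ls
python3 - <<'E'
from station import bot, optics
import cv2, numpy as np
s=bot.get_state()
print(s)
for n in ("scene","top"):
    c=optics.read_camera(n)
    cv2.imwrite(f"pics/{n}0.png",cv2.cvtColor(c["pixels"],cv2.COLOR_RGB2BGR))
    np.savez(f"{n}0.npz",**c)
    print(n,c["fx"],c["fy"],c["cx"],c["cy"],c["position"],c["rotation"])
E
```

```text
pics
{'time_s': 0.0, 'joint_pos': array([ 1.13789427,  0.47777824,  0.02234846,  1.55641926, -0.01148025,
        1.10928248, -0.08310089]), 'qvel': array([-1.49526146e-03, -4.91538282e-05,  7.97353724e-04, -9.67782618e-04,
       -4.29152788e-04, -1.85212820e-04,  8.07342698e-04]), 'joint_efforts': array([ 9.82274673e-05, -5.82857394e+01,  1.53464008e+00, -2.72611731e+01,
       -5.43214171e-02,  1.69050309e-02,  1.63233935e-04]), 'tcp_pos': array([ 215.25299555, -639.29128165,  301.71001997]), 'orientation': array([[ 9.47706807e-01,  3.19141526e-01, -7.02561245e-04],
       [ 3.19142263e-01, -9.47705448e-01,  1.61259801e-03],
       [-1.51174129e-04, -1.75248710e-03, -9.99998453e-01]]), 'wrist_force': array([-0.42348679, -0.42016806, -0.61149789]), 'wrist_torque': array([ 0.00284215, -0.00627602, -0.03551363]), 'gripper_width': 1.0060359279570057}
scene 399.23482730992674 399.23482730992674 258.4412580742371 187.4124771960749 [1111.10630847  147.90912814 1008.6517225 ] [[-0.31127581  0.77774658 -0.54609306]
 [ 0.95018784  0.26428384 -0.16521843]
 [ 0.01582551 -0.57031948 -0.82127051]]
top 481.6358925595766 481.6358925595766 258.13223551492337 192.0852729483006 [ 399.69144927   -4.01600478 1468.28562558] [[-0.01187416 -0.99335083  0.11451263]
 [-0.99987503  0.01299074  0.00900937]
 [-0.01043707 -0.11439134 -0.99338094]]
```

View pics/scene0.png

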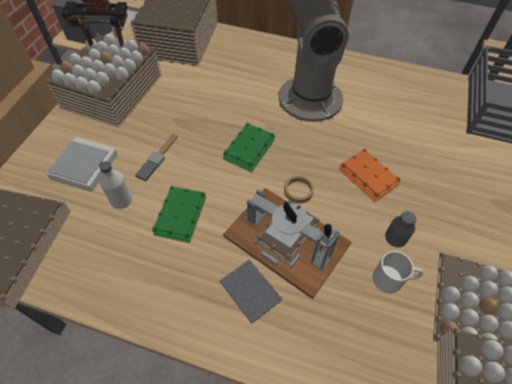

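View pics/top0.png

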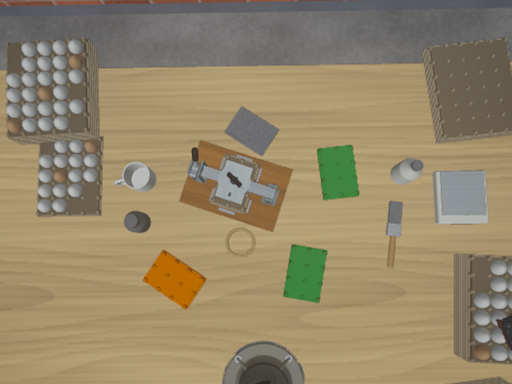

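The press is near top (237,185) and scene (288,240). The lever post is at the left end in top, and the tape roll is at (240,242). Next I'll zoom in.

Run:
```python
import cv2
a=cv2.imread("pics/top0.png")[130:240,170:305]; cv2.imwrite("pics/top0c.png",cv2.resize(a,None,fx=5.5,fy=5.5,interpolation=cv2.INTER_CUBIC))
a=cv2.imread("pics/scene0.png")[175:300,215:360]; cv2.imwrite("pics/scene0c.png",cv2.resize(a,None,fx=4.8,fy=4.8,interpolation=cv2.INTER_CUBIC))
```

```text
(no output)
```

View pics/top0c.png

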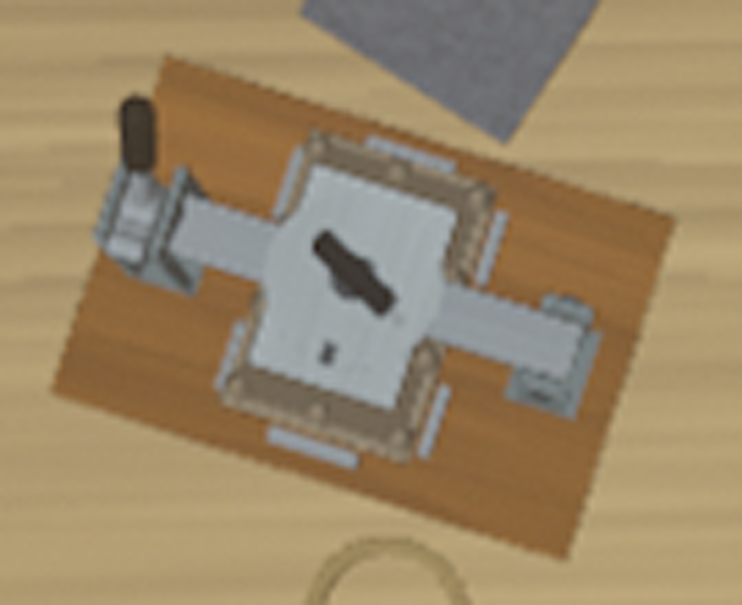

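View pics/scene0c.png

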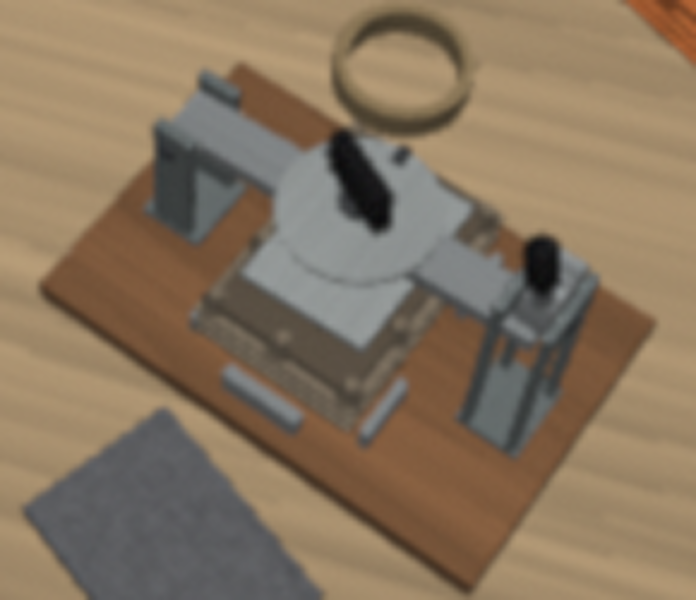

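```bash
cat > h.py <<'E'
import numpy as np, cv2
def ld(n): return dict(np.load(n))
def ray(c,u,v):
    d=c["rotation"]@np.array([(u-c["cx"])/c["fx"],(v-c["cy"])/c["fy"],1]); return c["position"],d
def atz(c,u,v,z):
    p,d=ray(c,u,v); return p+d*(z-p[2])/d[2]
def cloud(c):
    h,w=c["depth"].shape; u,v=np.meshgrid(np.arange(w),np.arange(h))
    d=c["depth"]; P=np.stack([(u-c["cx"])/c["fx"]*d,(v-c["cy"])/c["fy"]*d,d],-1)
    return P@c["rotation"].T+c["position"]
def tri(c1,p1,c2,p2):
    o1,d1=ray(c1,*p1); o2,d2=ray(c2,*p2)
    s=np.linalg.lstsq(np.stack([d1,-d2],1),o2-o1,rcond=None)[0]
    a=o1+s[0]*d1;b=o2+s[1]*d2
    return (a+b)/2,np.linalg.norm(a-b)
E
python3 - <<'E'
from h import *
np.set_printoptions(precision=1,suppress=True)
t=ld("top0.npz"); s=ld("scene0.npz")
for c,k,crop in((t,"top",(170,130,305,240)),(s,"scene",(215,175,360,300))):
    x0,y0,x1,y1=crop
    hsv=cv2.cvtColor(c["pixels"],cv2.COLOR_RGB2HSV)[y0:y1,x0:x1]
    P=cloud(c)[y0:y1,x0:x1]
    dark=((hsv[...,2]<70)).astype(np.uint8)
    n,l,st,ce=cv2.connectedComponentsWithStats(dark)
    for i in range(1,n):
        if st[i,4]<4: continue
        q=P[l==i]; print(k,st[i],ce[i]+[x0,y0],"z",np.percentile(q[:,2],[5,50,95]),"mean",np.median(q,0))
    brown=((hsv[...,0]<16)&(hsv[...,1]>110)).astype(np.uint8)
    cn=max(cv2.findContours(brown,cv2.RETR_EXTERNAL,cv2.CHAIN_APPROX_NONE)[0],key=cv2.contourArea)
    if k=="top":
        b=cv2.boxPoints(cv2.minAreaRect(cn))+[x0,y0]
        print(b); W=np.array([atz(c,u,v,18) for u,v in b]); print(W, W.mean(0)); print([np.linalg.norm(W[i]-W[(i+1)%4]) for i in range(4)])
        print([np.arctan2(*(W[i]-W[(i+1)%4])[1::-1]) for i in range(4)])
E
```

```text
top [22 18  6 13 67] [194.6 154. ] z [207.6 236.6 249.5] mean [643.5 171.6 236.6]
top [57 42 14 15 74] [233.7 179.3] z [155.7 165.5 170.9] mean [586.5  73.7 165.5]
[[250. 210.]
 [250. 193.]
 [269. 193.]
 [269. 210.]]
[[512.8  34.3  18. ]
 [564.4  33.8  18. ]
 [563.7 -23.8  18. ]
 [512.  -23.   18. ]] [538.2   5.3  18. ]
[np.float64(51.64825757596077), np.float64(57.58051893529007), np.float64(51.626747278637055), np.float64(57.347473521692045)]
[np.float64(3.1316495665107347), np.float64(1.557739455424808), np.float64(-0.014455915998097162), np.float64(-1.5834815960681203)]
scene [76  5  4  2  5] [292.4 180.4] z [10.6 12.  15. ] mean [390.9  37.8  12. ]
scene [ 69  27  13  21 156] [289.5 212.5] z [134.7 160.9 167.7] mean [592.3  73.  160.9]
scene [ 33  28  16  20 146] [252.3 212.3] z [ 29.   68.5 113. ] mean [575.7 -30.3  68.5]
scene [109  49   8  14  83] [327.2 230.3] z [181.  236.4 248.1] mean [654.  171.8 236.4]
scene [96 65  8 23 39] [315.1 250.3] z [ 37.3 100.9 147.8] mean [641.5 159.2 100.9]
scene [106  64  16  29  67] [328.4 252.1] z [ 36.9  95.1 148.1] mean [649.5 188.7  95.1]
scene [105  71   2   5   6] [320.5 248. ] z [31.8 42.7 54.2] mean [603.1 172.   42.7]
```

Run:
```python
from h import *
np.set_printoptions(precision=2,suppress=True)
t=ld("top0.npz"); s=ld("scene0.npz")
C=np.array([[165,55],[675,215],[568,560],[52,392]])/5.5+[170,130]-0.4
W=np.array([atz(t,u,v,18) for u,v in C]); print(W)
S=np.array([[240,64],[656,322],[470,590],[42,288]])/4.8+[215,175]-0.4
W2=np.array([atz(s,u,v,18) for u,v in S]); print(W2,W2.mean(0))
print("centre",W.mean(0))
y=(W[0]-W[1]+W[3]-W[2]); y/=np.linalg.norm(y); x=(W[0]-W[3]+W[1]-W[2]); x/=np.linalg.norm(x)
print("x",x,"y",y,"yaw",np.arctan2(x[1],x[0]),np.arctan2(-y[0],y[1]))
for c,crop in((t,(170,130,305,240)),(s,(215,175,360,300))):
    x0,y0,x1,y1=crop
    v=cv2.cvtColor(c["pixels"],cv2.COLOR_RGB2HSV)[y0:y1,x0:x1,2]; P=cloud(c)[y0:y1,x0:x1]
    m=(v<80)&(np.hypot(P[...,0]-588,P[...,1]-73)<45)&(P[...,2]>158)
    q=P[m]; print(m.sum(), "bbox ctr",np.median(q,0), q.max(0),q.min(0))
    (cx,cy),(w,h),a=r=cv2.minAreaRect(q[:,:2].astype(np.float32)); print(r)
    u,sv,vt=np.linalg.svd(q[:,:2]-q[:,:2].mean(0)); print("dir",vt[0],np.degrees(np.arctan2(vt[0][1],vt[0][0])))
    # dial height
    d=(v>150)&(np.hypot(P[...,0]-588,P[...,1]-73)<45)&(P[...,2]>115); print("dial z",np.percentile(P[d][:,2],[10,50,90]))
    yd=(v<110)&(np.hypot(P[...,0]-545,P[...,1]-85)<25)&(P[...,2]>120);print("mark",yd.sum(),P[yd].mean(0))
    m=(v<90)&(np.hypot(P[...,0]-650,P[...,1]-172)<30)&(P[...,2]>190); q=P[m]; print("lever",q[np.argsort(q[:,2])][[0,5,len(q)//2,-5,-1]])
```

```text
[[731.61 187.12  18.  ]
 [637.24 -95.87  18.  ]
 [447.44 -33.7   18.  ]
 [543.21 249.06  18.  ]]
[[448.22 -33.18  18.  ]
 [543.64 249.32  18.  ]
 [731.89 184.81  18.  ]
 [636.07 -94.17  18.  ]] [589.96  76.7   18.  ]
centre [589.87  76.65  18.  ]
x [ 0.95 -0.31  0.  ] y [0.32 0.95 0.  ] yaw -0.31710086682491245 -0.3242134746219151
73 bbox ctr [587.    73.61 165.82] [605.35  92.64 173.65] [567.33  57.06 158.4 ]
((587.2730102539062, 73.54072570800781), (47.56184387207031, 11.700268745422363), 45.317237854003906)
dir [-0.7  -0.71] -134.59004530229743
dial z [118.42 122.46 126.63]
mark 4 [550.54  89.11 128.14]
lever [[632.76 176.09 194.64]
 [633.61 179.95 205.14]
 [641.06 172.89 236.01]
 [656.83 168.51 248.96]
 [648.36 165.52 251.74]]
88 bbox ctr [591.22  73.14 164.66] [608.65  92.66 168.98] [567.57  53.27 158.81]
((587.94873046875, 72.19723510742188), (49.93409729003906, 10.608036041259766), 45.61475372314453)
dir [0.7  0.71] 45.2390189020664
dial z [118.84 121.8  123.34]
mark 13 [552.15  84.25 125.6 ]
lever [[646.42 170.62 193.27]
 [648.58 179.04 202.19]
 [658.55 172.86 239.45]
 [653.96 170.43 248.16]
 [651.33 171.94 249.  ]]
```

Call:
{"op": "step_arm", "data": {
  "rows": [
    [[0.05,-0.048,-0.01],-2,0.087],
    [[0.085,-0.081,-0.01],-4,0.087],
    [[0.12,-0.115,-0.01],-6,0.087],
    [[0.155,-0.148,-0.01],-8,0.087],
    [[0.19,-0.182,-0.01],-10,0.087],
    [[0.225,-0.215,-0.01],-12,0.087],
    [[0.26,-0.249,-0.01],-14,0.087],
    [[0.295,-0.282,-0.01],-16,0.087],
    [[0.33,-0.316,-0.01],-18,0.087],
    [[0.365,-0.349,-0.01],-20,0.087],
    [[0.4,-0.383,-0.01],-22,0.087],
    [[0.435,-0.416,-0.01],-24,0.087],
    [[0.47,-0.45,-0.01],-25,0.087],
    [[0.505,-0.484,-0.01],-26,0.087],
    [[0.54,-0.517,-0.01],-26.8,0.087],
    [[0.56,-0.537,-0.01],-26.8,0.087],
    [[0.581,-0.557,-0.01],-26.8,0.087],
    [[0.581,-0.557,-0.01],-26.8,0.087],
    [[0.581,-0.557,-0.01],-26.8,0.087]
  ],
  "grip_force": 25
}}

```text
time_s: 2.0
tcp_pos: [587.8, 74.1, 312.0]
orientation: [[0.701, 0.713, -0.002], [0.713, -0.701, 0.001], [-0.0, -0.002, -1.0]]
wrist_force: [-0.5, -1.3, 0.2]
gripper_width: 0.986
```

Call:
{"op": "step_arm", "data": {
  "rows": [
    [[0,0,0.03],0,0.087],
    [[0,0,0.06],0,0.087],
    [[0,0,0.08],0,0.087],
    [[0,0,0.09],0,0.087],
    [[0,0,0.096],0,0.087],
    [[0,0,0.096],0,0.087]
  ]
}}

```text
time_s: 2.6
tcp_pos: [587.6, 73.4, 215.9]
orientation: [[0.702, 0.712, -0.002], [0.712, -0.702, 0.001], [-0.001, -0.002, -1.0]]
wrist_force: [-0.2, 0.2, 0.3]
gripper_width: 0.992
```

```bash
cat > look.py <<'E'
import sys
from station import bot, optics
import cv2, numpy as np
k=sys.argv[1]
for n,(x0,y0,x1,y1) in (("scene",(215,150,360,300)),("top",(170,130,305,240))):
    c=optics.read_camera(n); np.savez(f"{n}{k}.npz",**c)
    a=cv2.cvtColor(c["pixels"],cv2.COLOR_RGB2BGR)[y0:y1,x0:x1]
    cv2.imwrite(f"pics/{n}{k}.png",cv2.resize(a,None,fx=4,fy=4,interpolation=cv2.INTER_CUBIC))
s=bot.get_state(); print(s["time_s"],s["tcp_pos"],s["wrist_force"],s["gripper_width"])
E
python3 look.py 1
```

```text
2.7 [588.19284917  74.02884019 217.0087474 ] [ 0.11993646 -0.66143208  0.57927563] 0.9896060338892625
```

View pics/scene1.png

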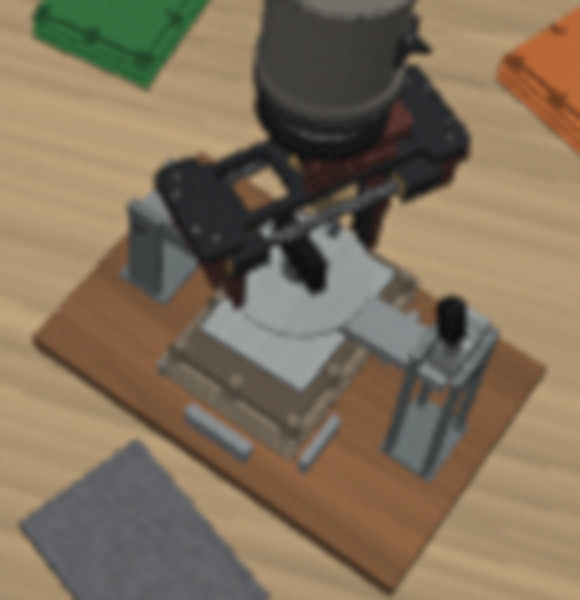

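The fingers stand on either side of the black wing at (305,265), and the lever at (450,320) is clear. I'll close on the wing.

Call:
{"op": "step_arm", "data": {
  "rows": [
    [[0,0,0.001],0,0.03],
    [[0,0,0.001],0,0.03],
    [[0,0,0.001],0,0.02],
    [[0,0,0.001],0,0.014],
    [[0,0,0.001],0,0.008],
    [[0,0,0.001],0,0.004],
    [[0,0,0.001],0,0.004],
    [[0,0,0.001],0,0.004],
    [[0,0,0.001],0,0.004]
  ],
  "grip_force": 20
}}

```text
time_s: 3.6
tcp_pos: [588.2, 74.0, 216.0]
orientation: [[0.702, 0.713, -0.0], [0.713, -0.702, 0.001], [0.001, -0.001, -1.0]]
wrist_force: [-0.0, -0.2, -0.8]
gripper_width: 0.211
```

Call:
{"op": "step_arm", "data": {
  "rows": [
    [[0,0,0.001],0,0.004],
    [[0,0,0.001],0,0.004],
    [[0,0,0.001],0,0.004],
    [[0,0,0.001],0,0.004]
  ]
}}

```text
time_s: 4.0
tcp_pos: [587.0, 75.6, 215.5]
orientation: [[0.701, 0.713, -0.003], [0.713, -0.701, 0.003], [-0.0, -0.004, -1.0]]
wrist_force: [-4.7, 2.2, 7.4]
gripper_width: 0.138
```

Call:
{"op": "step_arm", "data": {
  "rows": [
    [[0,0,0.0],5,0.004],
    [[0,0,0.0],10,0.004],
    [[0,0,0.0005],15,0.004],
    [[0,0,0.0005],20,0.004],
    [[0,0,0.001],25,0.004],
    [[0,0,0.001],30,0.004],
    [[0,0,0.001],35,0.004],
    [[0,0,0.0015],40,0.004],
    [[0,0,0.0015],45,0.004],
    [[0,0,0.002],50,0.004],
    [[0,0,0.002],55,0.004],
    [[0,0,0.0025],60,0.004],
    [[0,0,0.0025],64,0.004],
    [[0,0,0.0025],64,0.004],
    [[0,0,0.0025],64,0.004]
  ]
}}

```text
time_s: 5.5
tcp_pos: [587.6, 73.4, 212.8]
orientation: [[0.948, -0.319, -0.002], [-0.319, -0.948, 0.0], [-0.002, 0.0, -1.0]]
wrist_force: [2.1, -5.3, -2.6]
gripper_width: 0.148
```

```bash
python3 look.py 2
```

```text
5.6 [587.61410475  73.38015329 212.79084749] [ 1.99990607 -4.58351627 -1.16249917] 0.14613758563487778
```

View pics/scene2.png

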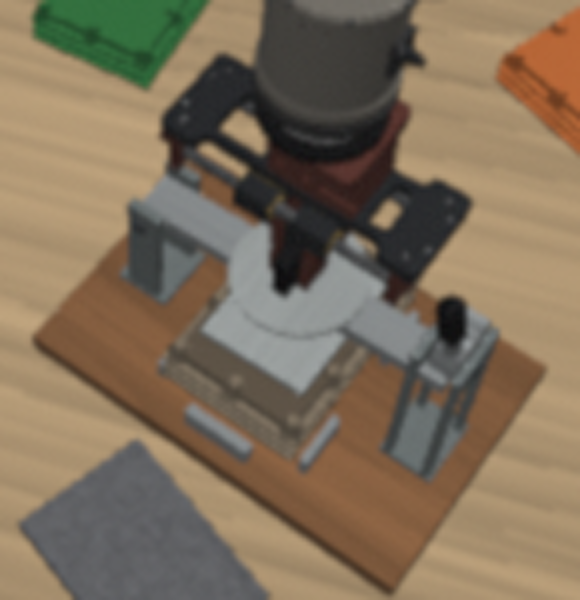

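The wing (at 285,275) now lies along the press x. I'll release it, rise and check.

Call:
{"op": "step_arm", "data": {
  "rows": [
    [[0,0,0],0,0.04],
    [[0,0,0],0,0.04],
    [[0,0,0],0,0.04],
    [[0,0,0],0,0.04],
    [[0,0,-0.02],0,0.04],
    [[0,0,-0.05],0,0.04],
    [[0,0,-0.09],0,0.04],
    [[-0.04,0,-0.13],0,0.04],
    [[-0.08,0,-0.15],0,0.04],
    [[-0.12,0,-0.15],0,0.04],
    [[-0.13,0,-0.15],0,0.04]
  ]
}}

```text
time_s: 6.7
tcp_pos: [461.5, 116.8, 364.2]
orientation: [[0.949, -0.315, -0.001], [-0.315, -0.949, 0.001], [-0.001, -0.001, -1.0]]
wrist_force: [1.4, 0.1, 0.1]
gripper_width: 0.454
```

```bash
python3 look.py 3
python3 - <<'E'
from h import *
np.set_printoptions(precision=2,suppress=True)
for n,(x0,y0,x1,y1) in (("scene",(215,150,360,300)),("top",(170,130,305,240))):
    c=ld(n+"3.npz")
    v=cv2.cvtColor(c["pixels"],cv2.COLOR_RGB2HSV)[y0:y1,x0:x1,2]; P=cloud(c)[y0:y1,x0:x1]
    m=(v<80)&(np.hypot(P[...,0]-588,P[...,1]-73)<35)&(P[...,2]>150)&(P[...,2]<180)
    q=P[m]; print(n,m.sum(),np.median(q,0)); 
    if m.sum()>20:
        print(cv2.minAreaRect(q[:,:2].astype(np.float32)))
        vt=np.linalg.svd(q[:,:2]-q[:,:2].mean(0))[2]; print(np.degrees(np.arctan2(vt[0][1],vt[0][0])))
    m=(v<90)&(np.hypot(P[...,0]-650,P[...,1]-172)<30)&(P[...,2]>180)&(P[...,2]<256); q=P[m]; print("lever",len(q),np.median(q,0))
E
```

```text
6.8 [463.53809019 115.55599924 363.47382508] [ 0.64206446 -0.92278423  0.63945972] 0.4552451966410856
scene 107 [590.29  73.26 161.1 ]
((588.379638671875, 73.28336334228516), (11.744579315185547, 49.492454528808594), 72.41724395751953)
-17.906878590926684
lever 84 [654.   171.95 240.31]
top 69 [584.92  73.54 162.49]
((586.09765625, 73.60691833496094), (11.62930679321289, 47.58757781982422), 71.51642608642578)
161.87381788458117
lever 74 [643.66 171.87 233.29]
```

View pics/scene3.png

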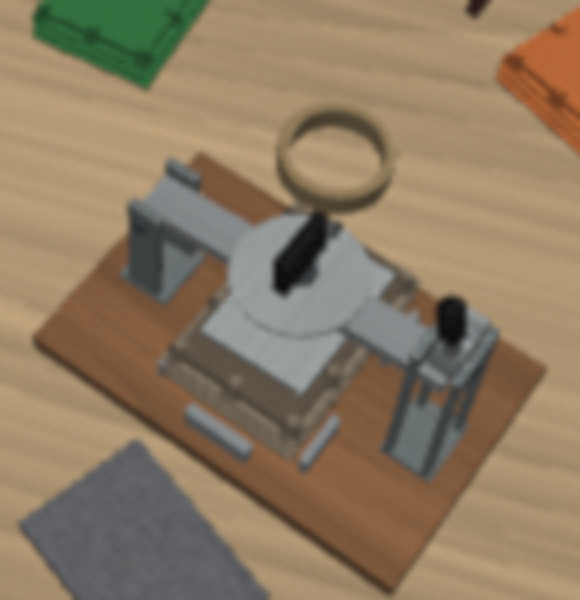

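View pics/top3.png

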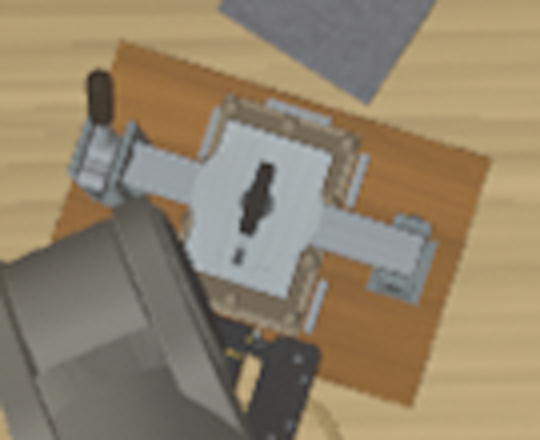

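The wing stands at -17.9° to -18.1° and the press x at about -18.4°, so the nut is on the mark. The lever at scene (450,320) is still open. Next I'll go over and behind the lever, on the +x side, with the fingers closed.

Call:
{"op": "step_arm", "data": {
  "rows": [
    [[0.03,-0.016,0],0,0.0],
    [[0.065,-0.035,0],0,0.0],
    [[0.1,-0.054,0],0,0.0],
    [[0.135,-0.072,0],0,0.0],
    [[0.17,-0.091,0],0,0.0],
    [[0.2,-0.107,0],0,0.0],
    [[0.212,-0.113,0],0,0.0],
    [[0.212,-0.113,0.03],0,0.0],
    [[0.212,-0.113,0.06],0,0.0],
    [[0.212,-0.113,0.063],0,0.0],
    [[0.212,-0.113,0.063],0,0.0]
  ]
}}

```text
time_s: 7.9
tcp_pos: [700.9, 154.7, 298.8]
orientation: [[0.948, -0.318, -0.003], [-0.318, -0.948, -0.001], [-0.003, 0.002, -1.0]]
wrist_force: [0.1, 0.3, 0.3]
gripper_width: 0.007
```

```bash
python3 look.py 4
python3 - <<'E'
from station import bot
import numpy as np
s=bot.get_state(); d=s["tcp_pos"][:2]-[590,76.7]; a=-.321
print(d@[np.cos(a),np.sin(a)], d@[-np.sin(a),np.cos(a)], s["orientation"])
E
```

```text
8.0 [701.44988353 155.39187719 301.64071172] [ 0.10546405 -0.67273481  0.99536727] 0.005264604081877668
80.9285476069027 109.83650693537737 [[ 9.48294948e-01 -3.17388290e-01  1.16849027e-03]
 [-3.17389263e-01 -9.48295032e-01  7.66439159e-04]
 [ 8.64814700e-04 -1.09767665e-03 -9.99999024e-01]]
```

View pics/scene4.png

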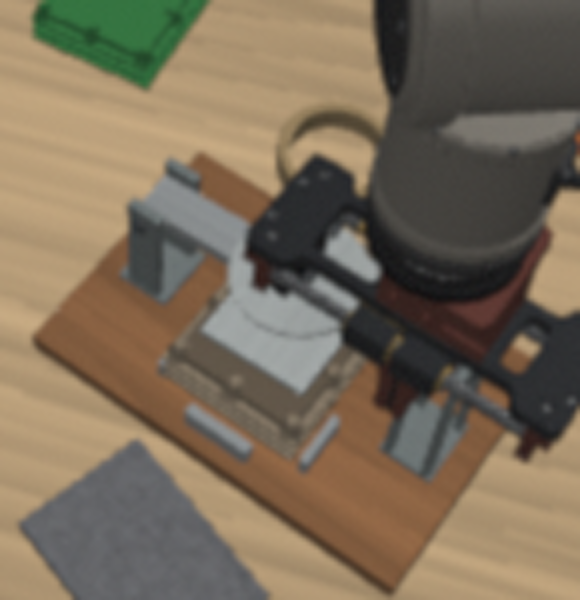

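The closed fingers (about 400,390) stand behind the lever at press x = 81, y = 110. I'll start the sweep.

Call:
{"op": "step_arm", "data": {
  "rows": [
    [[-0.02,0,0],0,0.0],
    [[-0.035,0,0],0,0.0],
    [[-0.045,0,0],0,0.0],
    [[-0.054,0,0],0,0.0],
    [[-0.062,0,0],0,0.0],
    [[-0.07,0,0],0,0.0],
    [[-0.078,0,0],0,0.0],
    [[-0.086,0,0.001],0,0.0],
    [[-0.094,0,0.003],0,0.0],
    [[-0.102,0,0.006],0,0.0],
    [[-0.109,0,0.009],0,0.0],
    [[-0.116,0,0.013],0,0.0],
    [[-0.122,0,0.017],0,0.0],
    [[-0.128,0,0.022],0,0.0],
    [[-0.128,0,0.022],0,0.0]
  ]
}}

```text
time_s: 9.5
tcp_pos: [578.8, 196.3, 278.4]
orientation: [[0.949, -0.316, -0.001], [-0.316, -0.949, 0.0], [-0.001, 0.0, -1.0]]
wrist_force: [-0.0, -0.0, 0.6]
gripper_width: 0.005
```

```bash
python3 look.py 5
```

```text
9.6 [579.62599585 196.08644305 279.04099105] [0.670843   0.86726935 0.33792812] 0.002811498598096337
```

View pics/scene5.png

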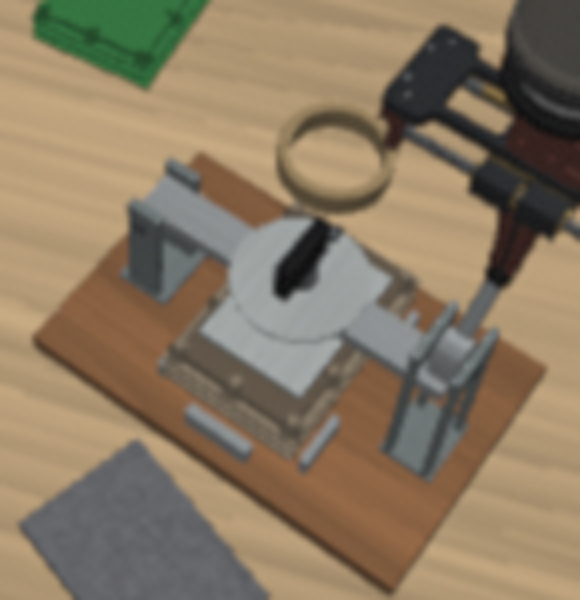

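View pics/top5.png

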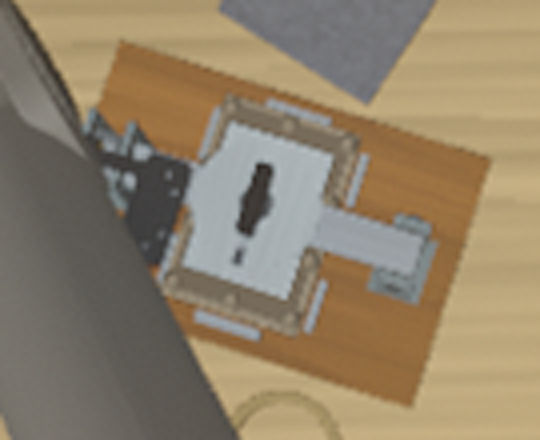

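The lever has been swept past upright, with its shaft at (485,300) behind the fingers. Now the downward half.

Call:
{"op": "step_arm", "data": {
  "rows": [
    [[-0.005,0,0.006],0,0.0],
    [[-0.01,0,0.013],0,0.0],
    [[-0.014,0,0.02],0,0.0],
    [[-0.017,0,0.027],0,0.0],
    [[-0.02,0,0.034],0,0.0],
    [[-0.022,0,0.041],0,0.0],
    [[-0.023,0,0.046],0,0.0],
    [[-0.023,0,0.05],0,0.0],
    [[-0.023,0,0.051],0,0.0],
    [[-0.023,0,0.051],0,0.0],
    [[-0.023,0,0.051],0,0.0]
  ]
}}

```text
time_s: 10.7
tcp_pos: [557.9, 203.9, 230.5]
orientation: [[0.948, -0.317, 0.001], [-0.317, -0.948, 0.001], [0.0, -0.001, -1.0]]
wrist_force: [-7.2, -2.5, 20.6]
gripper_width: 0.009
```

The wrist force is 20 N with the tips at z = 150, so the lever is at its stop. I'll lift off and check.

Call:
{"op": "step_arm", "data": {
  "rows": [
    [[0,0,-0.01],0,0.0],
    [[0,0,-0.04],0,0.0],
    [[0,0,-0.08],0,0.0],
    [[-0.04,-0.02,-0.11],0,0.0],
    [[-0.08,-0.05,-0.13],0,0.0],
    [[-0.1,-0.09,-0.13],0,0.0],
    [[-0.1,-0.13,-0.13],0,0.0],
    [[-0.1,-0.17,-0.13],0,0.0],
    [[-0.1,-0.2,-0.13],0,0.0],
    [[-0.1,-0.2,-0.13],0,0.0]
  ]
}}

```text
time_s: 11.7
tcp_pos: [525.5, 428.9, 359.1]
orientation: [[0.95, -0.313, -0.002], [-0.313, -0.95, 0.002], [-0.002, -0.001, -1.0]]
wrist_force: [-0.1, 0.4, 0.7]
gripper_width: 0.005
```

```bash
python3 look.py 6
python3 - <<'E'
from h import *
np.set_printoptions(precision=2,suppress=True)
for n,(x0,y0,x1,y1) in (("scene",(215,150,360,300)),("top",(170,130,305,240))):
    c=ld(n+"6.npz")
    v=cv2.cvtColor(c["pixels"],cv2.COLOR_RGB2HSV)[y0:y1,x0:x1,2]; P=cloud(c)[y0:y1,x0:x1]
    m=(v<80)&(np.hypot(P[...,0]-588,P[...,1]-75)<35)&(P[...,2]>140)&(P[...,2]<180)
    q=P[m]; print(n,m.sum(),np.median(q,0)); 
    if m.sum()>20:
        print(cv2.minAreaRect(q[:,:2].astype(np.float32)))
        vt=np.linalg.svd(q[:,:2]-q[:,:2].mean(0))[2]; print(np.degrees(np.arctan2(vt[0][1],vt[0][0])))
    m=(v<90)&(np.hypot(P[...,0]-548,P[...,1]-206)<40)&(P[...,2]>110)&(P[...,2]<180); q=P[m]; print("lever",len(q))
    if len(q): print(np.median(q,0),np.percentile(q[:,2],[10,50,90]))
E
```

```text
11.8 [526.13358633 424.92347222 359.51915966] [ 0.39094256 -0.92071588  0.87757826] 0.001861713232446933
scene 106 [592.21  76.68 153.56]
((590.4386596679688, 75.78864288330078), (11.817042350769043, 47.943687438964844), 72.1813735961914)
-18.56041775097306
lever 120
[551.85 205.35 149.1 ] [146.2  149.1  151.57]
top 77 [585.91  76.59 155.32]
((587.8949584960938, 76.3663558959961), (11.791681289672852, 48.1415901184082), 72.14256286621094)
161.63385021018087
lever 113
[549.24 205.08 149.58] [145.81 149.58 153.23]
```

View pics/scene6.png

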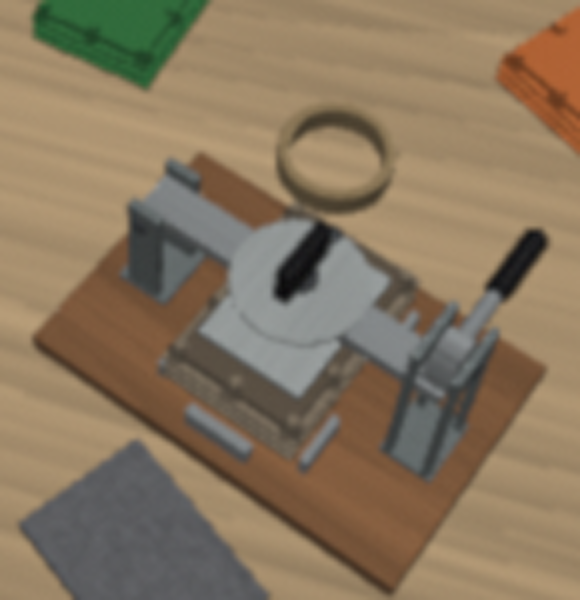

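View pics/top6.png

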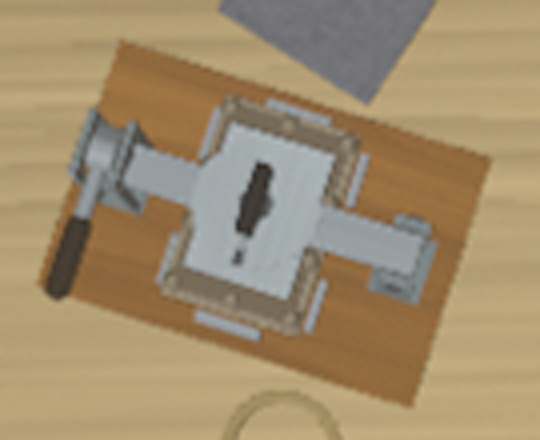

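The lever is level (grip top at z of about 149.5, against 151 for exactly level), the nut is at -18.5° on the mark, and the bundle is in place. I'll hand in.

```bash
python3 -c "
from station import bot
print(bot.hand_in())"
```

```text
the job is handed in; nothing more can be done
None
```

I set the wing nut to the mark and flipped the cam lever fully closed. The arm was clear of everything when I handed the job in, at about 12 s of the 54 s allowed.

- **Nut:** I gripped the wing and turned it clockwise about 64° (1.11 rad). After the lever closed, the wing stood at -18.4° to -18.6° and the press x axis at about -18.4°. The pointer is therefore at the mark to within about 0.02 rad, well inside the 0.27 rad limit.
- **Lever:** I swept it over with closed fingers and pushed it down until the wrist read about 21 N, so it was at its stop. Afterwards it lay level, with the top of the grip at about 149.5 mm against the 151 mm expected.
- **Bundle and other things:** The bundle looked unmoved in both views, and so did the tape roll and the near part of the notebook. I did not check the other bystanders in later pictures, but the planned path kept above or away from them.
- **Not measured:** I had no reading of the force between pad and bundle. I infer the 8 to 20 N from the nut's angle.

No check failed or disagreed.

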